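# Set the spreader's scraper to the gauge blade

### The job

Set the chocolate spreader's scraper to the gauge: lay the flat steel gauge on the spreader's bed and slide its tongue squarely under the middle of the raised scraper, from the robot's side, until its stop bar meets the scraper's face. Then turn the black knob on top clockwise until the scraper clamps the gauge and the clutch slips (the knob turns on while the steel ring below it stands still), and stop there, well within half a turn. Leave the gauge clamped in place, and the palette knife, hand scraper and moulds where they lie.

Things in the scene. Friction and masses are not known exactly. Their poses are not given: they have to be found in the camera images.
- gauge_grip (a point): Setting gauge, loose, 0.38 kg, flat on the counter left or right of the spreader: steel blade 200 mm long, 5 mm thick, an upright black grip block on its rear part, 60 (along x) x 24 (y) x 44 mm tall. This point: centre of the block, 27 mm above the blade's underside (block top 49 mm). x to the tongue, z up. Blade reaches 125 mm ahead (tip), 75 mm back; balances about 15 mm ahead.
- gauge_stop (a point): Same gauge: middle of the front face of its stop bar, taken at the blade's underside; 90 mm ahead of gauge_grip, 27 mm below it; axes alike. The stop bar is a steel cross bar on the blade, 8 mm long, 40 mm wide, its top 14 mm above the underside. The tongue ahead of it is 35 mm long, 30 mm wide, 5 mm thick; behind, the blade is 30, then 50 mm wide.
- gauge: Same gauge as a whole; origin on the underside, straight below gauge_grip. Axes as gauge_grip.
- mouth (a point): Spreader, fixed: point on top of its steel bed (30 mm above the counter), in the middle, below the scraper's front (robot-side) face. x level into the machine, y along the scraper, z up. Bed reaches 153 mm to the front, is 230 mm wide, 6 mm guides along its edges. Cheeks 94 to 108 mm off the middle carry a crosshead; its front is 15 mm nearer the robot, underside 90, top 110 mm above the bed.
- scraper: Spreader's scraper, a steel bar 176 mm wide, 14 mm thick, 45 mm tall that only slides up and down, driven by the screw. Origin: middle of its lower edge, 7 mm behind its front face; z up. At the start the lower edge is 7.5 to 9 mm above the bed, so the 5 mm tongue passes under with 2.5 to 4 mm to spare and the stop bar cannot.
- knob_grip (a point): Centre of the round black knob on top of the crosshead: 44 mm diameter, 32 mm tall, upright axis 7 mm behind mouth, centre 148 mm above the bed. z up, turns with the knob. 10 mm below the knob is a steel ring, 56 mm in diameter, that turns with the screw. The knob drives the screw through a slip clutch; knob top and ring each have an index line.
- screw (a joint): Turn of the screw and its steel ring, rad, growing clockwise seen from above, -0.4 to 0.4 at the start. Each rad clockwise lowers the scraper by 1.91 mm (12 mm a turn); 1.3 to 2.1 rad bring it down on the gauge. Turning takes about 0.035 N m; it stays where it is left.
- clutch (a joint): Slip of the knob relative to the screw, rad, growing clockwise, 0 at the start. Stays 0 while the screw follows the knob; grows once the scraper bears on something and the clutch slips, at about 0.065 N m, when the scraper presses with some 20 N.
- palette_knife: Bystander, loose: palette knife 295 mm long with a wooden handle, on the counter on the other side of the spreader from the gauge; origin at the middle of its length, on the counter; x to the blade's tip.
- mould_scraper: Bystander, loose: hand scraper 185 mm long with a yellow handle and an 85 mm wide blade; origin at the root of the blade, on the counter.
- mould_stack: Bystander, loose: stack of white moulds 135 x 235 mm, 68 mm high, 1.6 kg; origin under its centre.
There are look-alikes about, which are no part of the job. What is shaped like the gauge but pink or purple is not meant.

How it is judged:
By the outcome, as a careful person would: the job done as asked, in the order asked, and still so for the second after the job is handed in, with the robot touching nothing.
It also fails if it takes over 64 s, if anything falls off the work surface, if the arm or the gripper's body presses on something with over 40 N, if the wrist force passes 120 N, or if a joint passes its speed limit or range.

### The arm

A 7-joint arm with a two-finger parallel gripper is mounted at the origin on the work surface. World frame = base frame: x ahead of the robot, y to its left, z up, the work surface at z = 0. Lengths are in m, angles in rad, forces in N, time in s.
With the tool pointing down it reaches from about 0.4 to 0.925 m from the base axis. Payload 4.1 kg.
Tool frame: the origin (TCP) lies at the very end of the fingers, on their centre line; the grasp point (between the pads) lies 19 mm behind it; x points along the fingers, y is the direction in which the jaws open and shut, and the axes are right-handed (so a half turn about x gives the same grasp; the last joint's range is limited). The gripper opens to 85 mm and grips with 20 to 120 N. Pads are 22 mm wide; open, the fingers measure 114 mm over their backs; the gripper's body (76 mm by 85 mm) begins 54 mm behind the grasp point. The pads swing forward as they close: fully open they stand 13 mm farther back than shut.
Start: joints at [1.234, 0.398, 0.045, 1.537, -0.019, 1.207, -0.051], TCP at [0.153, -0.632, 0.231] pointing down, gripper open.
Joint ranges: [-2.82, 2.82], [-0.49, 2.23], [-1.37, 1.46], [0, 2.46], [-1.36, 4.5], [0.23, 2], [-2.94, 2.94]. Speed limits (rad/s): [2.57, 2.57, 3.14, 3.14, 3.14, 3.14, 3.14].

### API

Orientations are given as a 3x3 rotation matrix whose columns are the frame's x, y, z axes.
In Python, from bench import r gives the robot as it stands.
- The arm moves only by the tool arm_command, never from a script. Its argument "commands" is one flat list of numbers, 5 for each row, row after row: the shift along the tool's x, y, z in m, then the turn about the tool's x in rad, then the finger opening in m, from 0 to 0.0854. A call has 1 to 12 rows; each row shifts and turns the commanded pose from where the row before left it, along the tool's axes as they then stand; what a row does not reach is not made up. A row lasts 1/12 s, in which the tool goes at most 41.7 mm and 7.16 degrees, less where a joint would pass 70% of its speed; a pose out of reach is approached as far as the arm can. A call is refused whole if a number of a shift passes 0.0417 or a number of a turn 0.125, either way. A call with a gripper value outside its range is refused whole. The fingers move at their own pace and stop on an object; "grip_force" is the grip in N (left out, the last holds). Time passes only in rows, so rows that do not move let the fingers close. It gives the time, the measured TCP pose, the force and the opening at its end, in the units of the state.
- r.get_state(): the state, without advancing time (a new reading comes with each control period).
- r.grab_frame(name): name is "side" or "top" or "wrist"; returns a dict with "img" (480x640x3 uint8, red, green, blue), "K" (3x3 intrinsics, pixels), "origin" and "attitude" of the camera in the world; the wrist camera has in their place "mount" (4x4, takes a point from camera to tool coordinates, whose origin is the TCP and whose axes are the tool frame's). Camera axes: x right, y down, z forward; pixel columns grow to the right and rows downward; lengths in m; the calibration is good to about 2 mm. The wrist camera is an equidistant fisheye: a pixel r from the principal point sees the ray r / f radians off the axis. A picture is of the moment at which its call begins: read the wrist's pose just before it. There is no depth.
- r.close_job(): hands the job in, once; it reports no verdict.
The state is a dict: "clock": time; "joint_positions": joint angles; "qd": joint speeds; "joint_torque": joint torques, N m; "eef_pos": TCP position; "orientation": TCP orientation; "ft_force": force on the tool from outside, world axes, zero at the start; "ft_torque": the same for the moment, N m; "width": finger opening in m.
Only numpy, scipy, OpenCV 4.12 (cv2) and the standard library are available. Lean on these libraries where they do the work, as an engineer would, in place of code of your own. Each camera call takes 0.05 s, during which the arm holds its last target.

## Working session

There is one attempt and no reset: what is moved stays moved. The work goes in short steps, Python scripts to look and compute and a tool call to move; the robot and the scene stay as the last step left them, time stands still between calls to the robot, and variables do not carry over. Pictures are saved under pics/ and viewed, and the job is handed in when it is done.

Besides the shell and the picture viewer there is one more tool, called after ">>>" as name(argument=value, ...), one argument or row to a line, values as JSON. arm_command: Moves the arm, as the interface text tells. Its arguments: {"type":"object","properties":{"commands":{"type":"array","items":{"type":"number"}},"grip_force":{"type":"number"}},"required":["commands"]}

```bash
ls; mkdir -p pics; python3 - <<'E'
from bench import r
import cv2
s=r.get_state()
for k,v in s.items(): print(k,v)
for n in ["side","top","wrist"]:
    f=r.grab_frame(n)
    cv2.imwrite(f"pics/{n}0.png",f["img"][:,:,::-1])
    print(n,{k:v for k,v in f.items() if k!="img"})
E
```

```text
pics
clock 0.0
joint_positions [ 1.23403749  0.39923315  0.04500912  1.53788094 -0.01869645  1.20689627
 -0.05069988]
qd [ 7.16278088e-04 -2.06148790e-03 -9.72459511e-05 -1.56852545e-03
  5.88721588e-04  5.52608604e-04 -9.59746345e-04]
joint_torque [ 4.76888654e-04 -4.75126612e+01  1.36461664e+00 -2.54225188e+01
  1.15361373e-02  9.38533660e-03  1.85585640e-05]
eef_pos [ 0.15297592 -0.63108828  0.23023595]
orientation [[-5.98738159e-04  2.35656937e-01 -9.71836123e-01]
 [ 1.90469621e-03 -9.71834265e-01 -2.35657660e-01]
 [-9.99998007e-01 -1.99214981e-03  1.33019384e-04]]
ft_force [ 1.13275639 -0.36851431  0.6664615 ]
ft_torque [ 0.00927971 -0.03875382  0.00231583]
width 0.08525619862480258
side {'K': array([[450.71427748,   0.        , 323.81870781],
       [  0.        , 450.71427748, 240.52829633],
       [  0.        ,   0.        ,   1.        ]]), 'origin': array([0.38394493, 0.98101414, 0.85047449]), 'attitude': array([[-0.99624746, -0.04766576,  0.0722425 ],
       [-0.08627243,  0.61376147, -0.78476361],
       [-0.00693331, -0.78805129, -0.61557054]])}
top {'K': array([[485.96
[... 171 characters left out ...]
.08733393, 1.46984498]), 'attitude': array([[ 0.00977668, -0.99776953,  0.06603322],
       [-0.99994064, -0.00943765,  0.00544417],
       [-0.00480883, -0.06608253, -0.99780257]])}
wrist {'K': array([[371.64829954,   0.        , 319.03868147],
       [  0.        , 371.64829954, 239.13316643],
       [  0.        ,   0.        ,   1.        ]]), 'mount': array([[ 9.91292573e-06, -3.09044034e-01,  9.51047730e-01,
        -1.43073594e-01],
       [ 9.99999589e-01,  8.64794987e-04,  2.70592949e-04,
         4.73962570e-04],
       [-9.06086446e-04,  9.51047337e-01,  3.09043916e-01,
        -8.00894524e-02],
       [ 0.00000000e+00,  0.00000000e+00,  0.00000000e+00,
         1.00000000e+00]])}
```

View pics/side0.png

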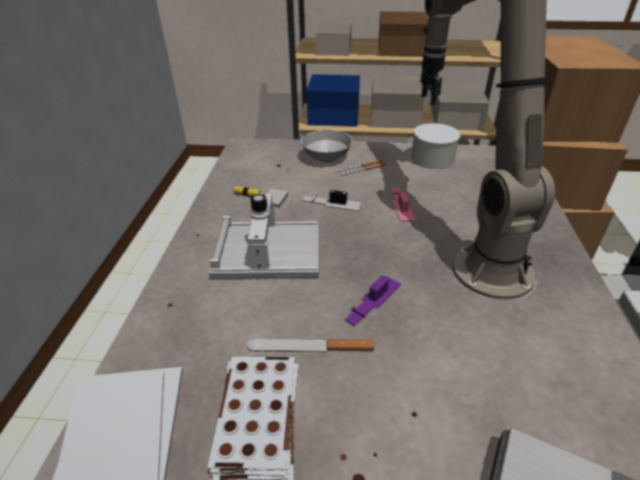

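View pics/top0.png

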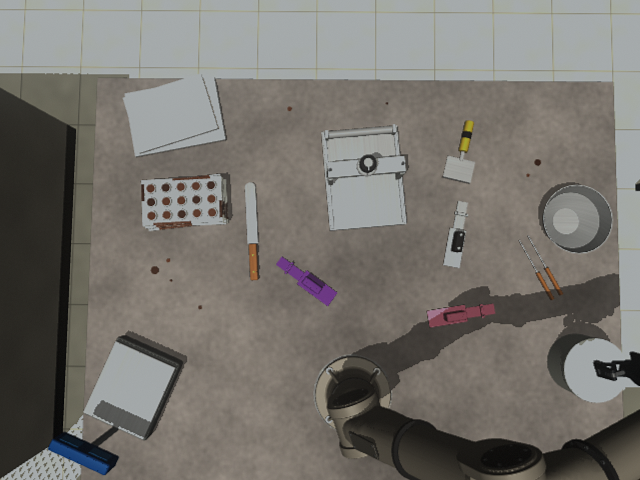

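View pics/wrist0.png

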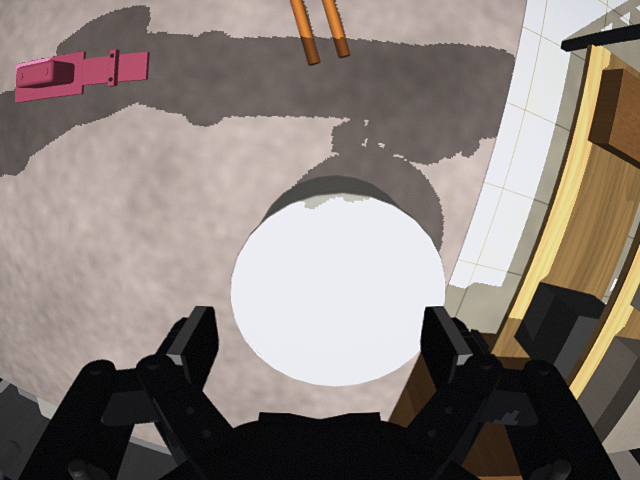

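The top view shows three gauge shapes: steel with a black block (458,235), pink (461,315) and purple (307,281). The steel and black one fits the description, because pink and purple are excluded. I'll confirm it in an enlarged crop and measure the gauge and the spreader.

```bash
cat > h.py <<'E'
import numpy as np, cv2
from bench import r
def ray(f,u,v):
    K=f["K"]; d=np.array([(u-K[0,2])/K[0,0],(v-K[1,2])/K[1,1],1.]); d=f["attitude"]@d
    return f["origin"],d/np.linalg.norm(d)
def onz(f,u,v,z):
    o,d=ray(f,u,v); return o+d*(z-o[2])/d[2]
def proj(f,p):
    c=f["attitude"].T@(np.asarray(p)-f["origin"]); q=f["K"]@c; return q[:2]/q[2]
def wproj(f,s,p):
    M=f["mount"]; t=s["orientation"].T@(np.asarray(p)-s["eef_pos"]); c=M[:3,:3].T@(t-M[:3,3])
    rho=np.hypot(c[0],c[1]); th=np.arctan2(rho,c[2]); q=th*f["K"][0,0]*c[:2]/max(rho,1e-9); return q+f["K"][:2,2]
def wray(f,s,u,v):
    M=f["mount"]; a=(np.array([u,v])-f["K"][:2,2])/f["K"][0,0]; th=np.linalg.norm(a)
    c=np.r_[a/max(th,1e-9)*np.sin(th),np.cos(th)]
    R=s["orientation"]; return R@M[:3,3]+s["eef_pos"], R@(M[:3,:3]@c)
def won(f,s,u,v,z):
    o,d=wray(f,s,u,v); return o+d*(z-o[2])/d[2]
E
python3 - <<'E'
from h import *
t=r.grab_frame("top"); s=r.grab_frame("side")
a=cv2.resize(t["img"][190:280,420:500],None,fx=5,fy=5,interpolation=cv2.INTER_CUBIC)
b=cv2.resize(t["img"][115:235,315:415],None,fx=5,fy=5,interpolation=cv2.INTER_CUBIC)[:450]
b=cv2.resize(t["img"][115:240,315:415],None,fx=4,fy=4,interpolation=cv2.INTER_CUBIC)
a=cv2.copyMakeBorder(a,0,50,0,0,cv2.BORDER_CONSTANT)
cv2.imwrite("pics/crop1.png",np.hstack([a,b])[:,:,::-1])
c=cv2.resize(s["img"][180:285,200:400],None,fx=4,fy=4,interpolation=cv2.INTER_CUBIC)
cv2.imwrite("pics/crop2.png",c[:,:,::-1])
E
```

```text
(no output)
```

View pics/crop1.png

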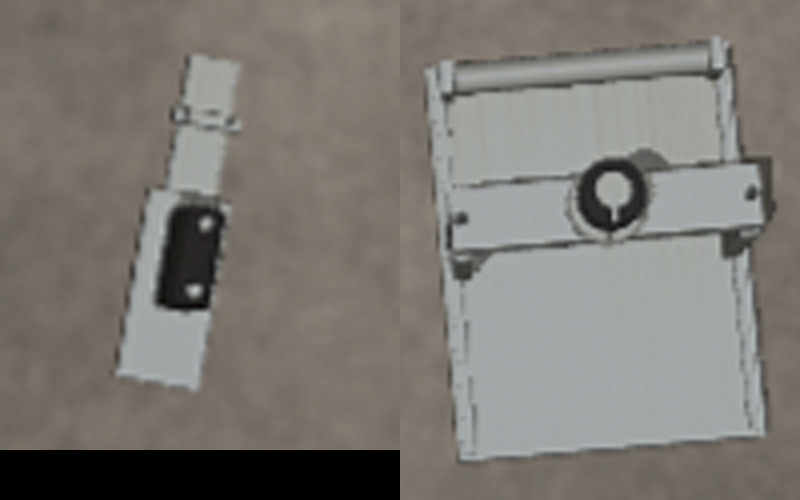

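View pics/crop2.png

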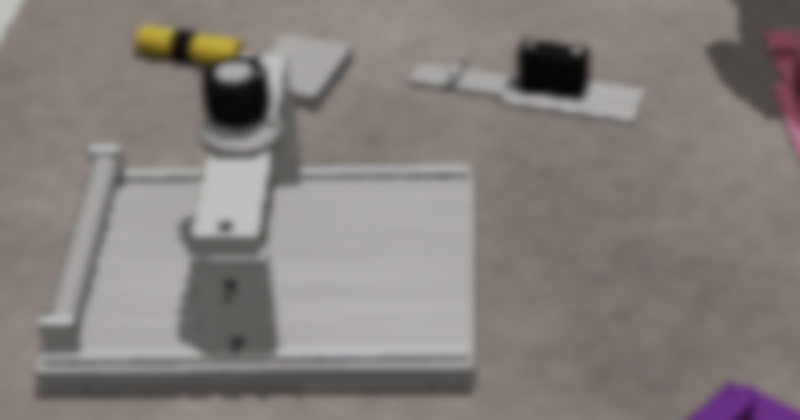

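The crop confirms it: steel gauge, black block, tongue pointing up in the picture. Now the poses.

```bash
python3 - <<'E'
from h import *
t=r.grab_frame("top"); s=r.grab_frame("side")
def A(x,y): return ((x+.5)/5-.5+420,(y+.5)/5-.5+190)
def B(x,y): return ((x-400+.5)/4-.5+315,(y+.5)/4-.5+115)
def S(x,y): return ((x+.5)/4-.5+200,(y+.5)/4-.5+180)
z=.005
rl,rr,tl,tr=[onz(t,*A(*p),z)[:2] for p in [(115,375),(198,390),(188,55),(240,63)]]
print("gauge corners",rl,rr,tl,tr)
rm=(rl+rr)/2;tm=(tl+tr)/2;d=tm-rm;print("len",np.linalg.norm(d),"yaw",np.degrees(np.arctan2(d[1],d[0])),"grip",rm+d/np.linalg.norm(d)*.075, tm-d/np.linalg.norm(d)*.125)
bt=[onz(t,*A(*p),.049)[:2] for p in [(172,205),(225,208),(208,308),(157,302)]];print("block top",np.mean(bt,0),bt)
# black mask in top
im=t["img"].astype(int).max(2)
m=np.zeros_like(im,np.uint8);m[190:280,430:480]=(im[190:280,430:480]<60)
M=cv2.moments(m,True);print("black",M["m00"],onz(t,M["m10"]/M["m00"],M["m01"]/M["m00"],.04))
fl,fr=[onz(t,*B(*p),.036)[:2] for p in [(460,460),(765,435)]]
bl,br=[onz(t,*B(*p),.036)[:2] for p in [(428,65),(728,38)]]
print("bed",fl,fr,bl,br,np.linalg.norm(fl-fr))
print("yaw front edge",np.degrees(np.arctan2(*(fl-fr)[::-1]))-90)
print("knob",onz(t,*B(612,193),.194))
ch=[onz(t,*B(*p),.140)[:2] for p in [(450,187),(760,163),(765,228),(453,250)]];print("crosshead",ch,np.linalg.norm(ch[0]-ch[1]))
e=ch[3]-ch[2];print("yaw ch",np.degrees(np.arctan2(e[1],e[0]))-90)
print("side knob top",onz(s,*S(235,70),.194)); 
print("side gauge tip",onz(s,*S(412,75),.005), "rear",onz(s,*S(640,103),.005))
E
```

```text
gauge corners [ 0.38427103 -0.26859262] [ 0.37576807 -0.31831486] [ 0.5782395  -0.31406217] [ 0.57364771 -0.34548021]
len 0.19926161617871024 yaw -10.501434512289123 grip [ 0.45376333 -0.30712325] [ 0.45303731 -0.30698867]
block top [ 0.45417928 -0.30245209] [array([ 0.4837856 , -0.29188969]), array([ 0.48231739, -0.32285643]), array([ 0.423699  , -0.31238402]), array([ 0.42691514, -0.28267822])]
black 192.0 [ 0.45322473 -0.30419441  0.04      ]
bed [0.48416145 0.07202976] [ 0.50482509 -0.15335631] [0.78081634 0.09860211] [ 0.8032865  -0.12613056] 0.22633132200763298
yaw front edge 5.23829503952328
knob [ 0.65130529 -0.02562446  0.194     ]
crosshead [array([0.66601915, 0.08171282]), array([ 0.68471147, -0.13275139]), array([ 0.63925836, -0.1361352 ]), array([0.62199304, 0.07924191])] 0.21527726537825798
yaw ch 4.583214037641142
side knob top [ 0.65386832 -0.03212753  0.194     ]
side gauge tip [ 0.57683022 -0.32747257  0.005     ] rear [ 0.37908974 -0.29863171  0.005     ]
```

```bash
cat >> h.py <<'E'
def plan(p,yaw):
    "yaw: desired world azimuth of tool z (deg), tool down. prints turn about tool x needed, and shift in present tool axes and after-turn axes"
    s=r.get_state(); R=s["orientation"]; 
    cur=np.degrees(np.arctan2(R[1,2],R[0,2])); dt=(yaw-cur+180)%360-180
    turn=-np.radians(dt); c,sn=np.cos(turn),np.sin(turn)
    R2=R@np.array([[1,0,0],[0,c,-sn],[0,sn,c]])
    d=np.asarray(p)-s["eef_pos"]
    print("clk %.2f pos"%s["clock"],s["eef_pos"].round(4),"zaz %.2f"%cur,"tilt",R[2].round(4),"F",s["ft_force"].round(1),"T",s["ft_torque"].round(3),"w %.4f"%s["width"],"q",s["joint_positions"].round(2))
    print("turn %.4f"%turn,"shift now",(R.T@d).round(4),"after turn",(R2.T@d).round(4))
E
python3 -c "
from h import *
plan([.4535,-.306,.2],-10.5)"
```

```text
clk 0.35 pos [ 0.1531 -0.6316  0.2311] zaz -166.38 tilt [-1.e+00 -3.e-04  1.e-04] F [ 0.4 -1.   0.6] T [-0.025  0.007 -0.005] w 0.0856 q [ 1.23  0.4   0.05  1.54 -0.02  1.21 -0.05]
turn -2.7205 shift now [ 0.0311 -0.2457 -0.3687] after turn [0.0311 0.3749 0.2361]
```

>>> arm_command(
  commands=[0,0,0,-0.12,0.0854,0,0,0,-0.12,0.0854,0,0,0,-0.12,0.0854,0,0,0,-0.12,0.0854,0,0,0,-0.12,0.0854,0,0,0,-0.12,0.0854,0,0,0,-0.12,0.0854,0,0,0,-0.12,0.0854,0,0,0,-0.12,0.0854,0,0,0,-0.12,0.0854,0,0,0,-0.12,0.0854,0,0,0,-0.12,0.0854],
)

```text
clock: 1.35
eef_pos: [0.1531, -0.6317, 0.2313]
orientation: [[-0.0, 0.994, 0.113], [-0.0, 0.113, -0.994], [-1.0, -0.0, 0.0]]
ft_force: [0.6, 0.2, -0.2]
width: 0.0855
```

>>> arm_command(
  commands=[0,0,0,-0.125,0.0854,0,0,0,-0.125,0.0854,0,0,0,-0.125,0.0854,0,0,0,-0.125,0.0854,0,0,0,-0.125,0.0854,0,0,0,-0.125,0.0854,0,0,0,-0.125,0.0854,0,0,0,-0.125,0.0854,0,0,0,-0.125,0.0854,0,0,0,-0.125,0.0854,0,0,0,-0.03,0.0854,0,0,0,0,0.0854],
)

```text
clock: 2.35
eef_pos: [0.1529, -0.6317, 0.2312]
orientation: [[0.0, 0.183, 0.983], [0.0, 0.983, -0.183], [-1.0, 0.0, 0.0]]
ft_force: [0.3, -0.1, -0.3]
width: 0.085
```

>>> arm_command(
  commands=[0,0.031,0.02,0,0.0854,0,0.031,0.02,0,0.0854,0,0.031,0.02,0,0.0854,0,0.031,0.02,0,0.0854,0,0.031,0.02,0,0.0854,0,0.031,0.02,0,0.0854,0,0.031,0.02,0,0.0854,0,0.031,0.02,0,0.0854,0,0.031,0.02,0,0.0854,0,0.031,0.02,0,0.0854,0,0.031,0.02,0,0.0854,0,0.031,0.018,0,0.0854],
)

```text
clock: 3.35
eef_pos: [0.4563, -0.3081, 0.2316]
orientation: [[0.001, 0.184, 0.983], [-0.001, 0.983, -0.184], [-1.0, -0.001, 0.001]]
ft_force: [-0.1, -0.5, -0.7]
width: 0.0852
```

```bash
python3 -c "
from h import *
plan([.4535,-.306,.2],-10.5)
s=r.get_state();f=r.grab_frame('wrist');cv2.imwrite('pics/w1.png',f['img'][:,:,::-1])
print(wproj(f,s,[.4535,-.306,.049]))
"
```

```text
clk 3.35 pos [ 0.4563 -0.3081  0.2316] zaz -10.60 tilt [-1.e+00 -6.e-04  8.e-04] F [-0.1 -0.5 -0.7] T [ 0.029 -0.081  0.008] w 0.0852 q [ 1.08  0.27 -0.67  1.76  0.18  1.17  1.74]
turn -0.0018 shift now [ 0.0316  0.0016 -0.0032] after turn [ 0.0316  0.0016 -0.0032]
[320.87752641 206.17086608]
```

View pics/w1.png

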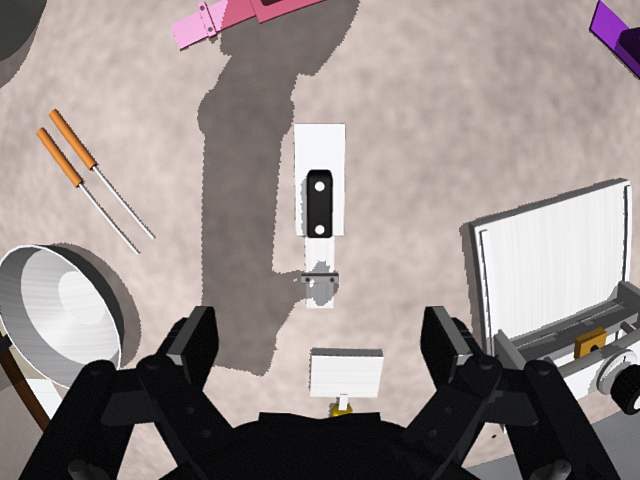

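The black block's top is centred at (319.5,204) and the prediction was (321,206), so the pose is good. Next I lower onto it.

>>> arm_command(
  commands=[0.024,0,-0.002,0,0.065,0.024,0,-0.002,0,0.065,0.024,0,0,0,0.065,0.024,0,0,0,0.065,0.024,0,0,0,0.065,0.024,0,0,0,0.065,0.024,0,0,0,0.065,0.024,0,0,0,0.065,0.014,0,0,0,0.065,0.01,0,0,0,0.065,0.003,0,0,0,0.065,0,0,0,0,0.065],
)

```text
clock: 4.4
eef_pos: [0.451, -0.3088, 0.012]
orientation: [[-0.001, 0.183, 0.983], [0.0, 0.983, -0.183], [-1.0, 0.0, -0.001]]
ft_force: [-1.0, 0.5, 0.1]
width: 0.0651
```

```bash
python3 -c "
from h import *
plan([.4535,-.306,.012],-10.5)
s=r.get_state();f=r.grab_frame('wrist');cv2.imwrite('pics/w2.png',f['img'][:,:,::-1])
"
```

```text
clk 4.40 pos [ 0.451  -0.3088  0.012 ] zaz -10.55 tilt [-1.e+00  2.e-04 -6.e-04] F [-1.   0.5  0.1] T [0.008 0.005 0.007] w 0.0651 q [ 0.97  0.54 -0.56  1.96  0.41  0.76  1.55]
turn -0.0009 shift now [-0.      0.0032  0.0019] after turn [-0.      0.0032  0.0019]
```

View pics/w2.png

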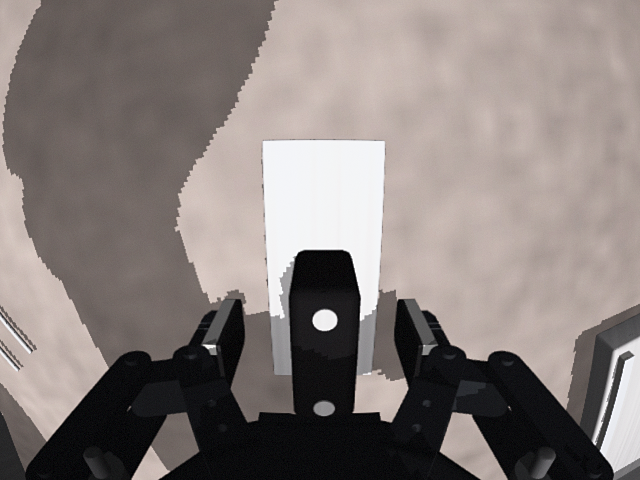

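The block sits between the pads, centred near x=325. I'll nudge 2 mm in +y and close.

>>> arm_command(
  commands=[0,0.002,0.001,0,0.065,0,0,0,0,0.01,0,0,0,0,0.01,0,0,0,0,0.01,0,0,0,0,0.01,0,0,0,0,0.01,0,0,0,0,0.01],
  grip_force=70,
)

```text
clock: 5.03
eef_pos: [0.4529, -0.3074, 0.013]
orientation: [[0.001, 0.183, 0.983], [-0.001, 0.983, -0.183], [-1.0, -0.001, 0.001]]
ft_force: [0.0, -0.8, 5.7]
width: 0.0231
```

```bash
python3 -c "
from h import *
plan([.4535,-.306,.012],-10.5)
"
```

```text
clk 5.03 pos [ 0.4529 -0.3074  0.013 ] zaz -10.54 tilt [-1.e+00 -9.e-04  8.e-04] F [ 0.  -0.8  5.7] T [0.158 0.208 0.03 ] w 0.0231 q [ 0.97  0.54 -0.56  1.96  0.41  0.76  1.55]
turn -0.0007 shift now [0.001  0.0015 0.0003] after turn [0.001  0.0015 0.0003]
```

>>> arm_command(
  commands=[-0.004,0,0,0,0.01,-0.008,0,0,0,0.01,-0.012,0,0,0,0.01,-0.016,0,0,0,0.01,-0.02,0,0,0,0.01,-0.02,0,0,0,0.01,-0.01,0,0,0,0.01,0,0,0,0,0.01],
)

```text
clock: 5.7
eef_pos: [0.4543, -0.3078, 0.1051]
orientation: [[0.004, 0.183, 0.983], [-0.003, 0.983, -0.183], [-1.0, -0.002, 0.005]]
ft_force: [1.5, -0.7, -3.9]
width: 0.0232
```

```bash
python3 -c "
from h import *
plan([.5016,-.0409,.1],5.1)
s=r.get_state();f=r.grab_frame('side');cv2.imwrite('pics/s3.png',cv2.resize(f['img'][150:285,200:400],None,fx=4,fy=4)[:,:,::-1])
"
```

```text
clk 5.70 pos [ 0.4543 -0.3078  0.1051] zaz -10.53 tilt [-1.     -0.0025  0.0049] F [ 1.5 -0.7 -3.9] T [-0.055  0.021 -0.049] w 0.0232 q [ 1.03  0.41 -0.63  1.9   0.3   0.92  1.64]
turn -0.2728 shift now [ 0.0045  0.2711 -0.0023] after turn [0.0045 0.2617 0.0708]
```

View pics/s3.png

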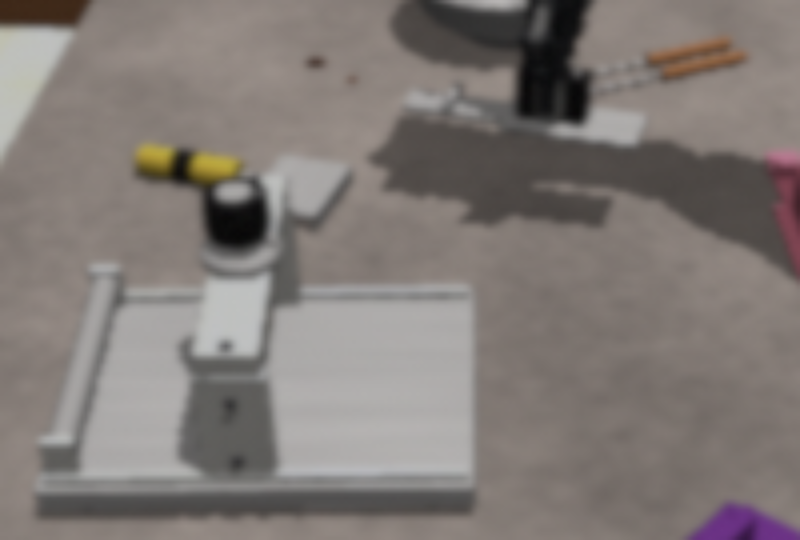

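>>> arm_command(
  commands=[0,0,0,-0.091,0.01,0,0,0,-0.091,0.01,0,0,0,-0.091,0.01,0,0.015,0,0,0.01,0,0.032,0.005,0,0.01,0,0.036,0.005,0,0.01,0,0.036,0.005,0,0.01,0,0.036,0.005,0,0.01,0,0.036,0.005,0,0.01,0,0.036,0.005,0,0.01,0,0.025,0,0,0.01,0,0.01,0,0,0.01],
)

```text
clock: 6.75
eef_pos: [0.4574, -0.0377, 0.1017]
orientation: [[-0.002, -0.095, 0.995], [0.002, 0.995, 0.095], [-1.0, 0.002, -0.001]]
ft_force: [-0.2, 0.6, -5.1]
width: 0.0231
```

```bash
python3 -c "
from h import *
plan([.5016,-.0409,.1],5.1)
s=r.get_state();f=r.grab_frame('wrist');cv2.imwrite('pics/w4.png',f['img'][:,:,::-1])
f=r.grab_frame('top');cv2.imwrite('pics/t4.png',cv2.resize(f['img'][115:265,290:440],None,fx=4,fy=4,interpolation=cv2.INTER_CUBIC)[:,:,::-1])
"
```

```text
clk 6.75 pos [ 0.4574 -0.0377  0.1017] zaz 5.44 tilt [-1.      0.0023 -0.0015] F [-0.2  0.6 -5.1] T [-0.007  0.089  0.015] w 0.0231 q [ 0.71  0.3  -0.82  2.1   0.28  0.86  1.39]
turn 0.0060 shift now [ 0.0016 -0.0074  0.0437] after turn [ 0.0016 -0.0072  0.0438]
```

View pics/w4.png

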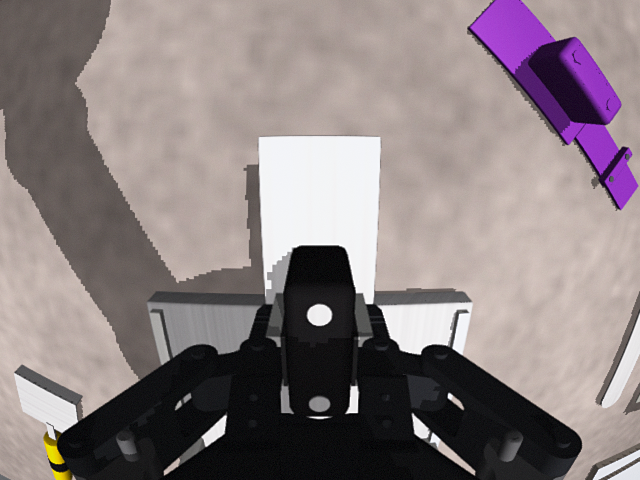

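View pics/t4.png

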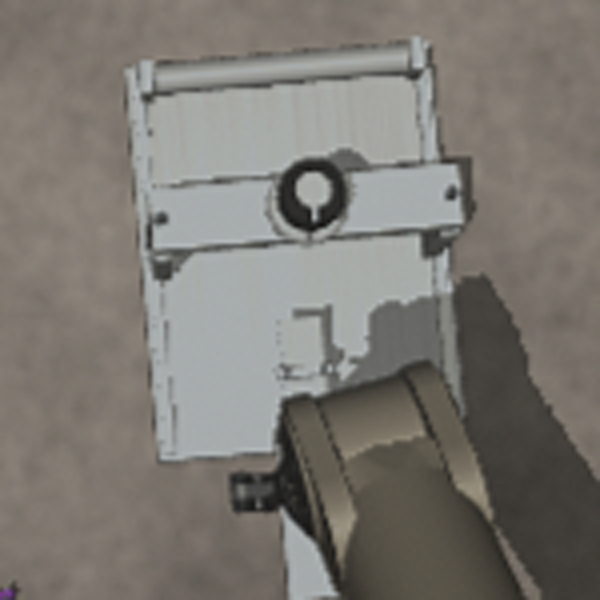

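```bash
python3 -c "
from h import *
s=r.get_state();f=r.grab_frame('wrist')
im=f['img'];cv2.imwrite('pics/w5.png',np.hstack([cv2.resize(im[280:370,140:230],None,fx=4,fy=4),cv2.resize(im[280:370,390:480],None,fx=4,fy=4)])[:,:,::-1])
"
```

```text
(no output)
```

View pics/w5.png

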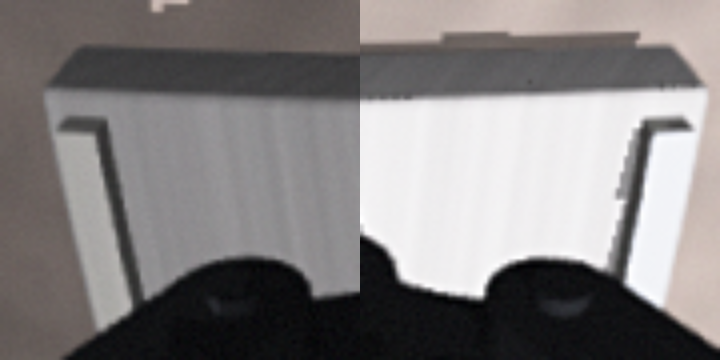

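```bash
python3 -c "
from h import *
s=r.get_state();f=r.grab_frame('wrist');t=r.grab_frame('top')
for z,a,b in [(.03,(150.9,302.1),(476.4,302.1)),(0,(160.1,291.4),(471.2,291.4))]:
    A=won(f,s,*a,z)[:2];B=won(f,s,*b,z)[:2];e=A-B; e=e if e[1]>0 else -e
    d=np.array([e[1],-e[0]])/np.linalg.norm(e); m=(A+B)/2
    print(z,A,B,np.linalg.norm(e),'yaw',np.degrees(np.arctan2(d[1],d[0])),'front mid',m,'mouth',m+.153*d)
def B_(x,y): return ((x-400+.5)/4-.5+315,(y+.5)/4-.5+115)
A=onz(t,*B_(460,460),.03)[:2];B=onz(t,*B_(765,435),.03)[:2];e=A-B;d=np.array([e[1],-e[0]])/np.linalg.norm(e);m=(A+B)/2
print('top',np.linalg.norm(e),d,m,m+.153*d, 'knob',onz(t,*B_(612,193),.194), 'mouth from knob',onz(t,*B_(612,193),.194)[:2]-.007*d)
# gauge yaw in grip: rear edge corners, underside top z
z=s['eef_pos'][2]-.008
P=won(f,s,259,137,z);Q=won(f,s,380,137,z);print(P,Q,(P+Q)/2, np.degrees(np.arctan2(*(P-Q)[1::-1])))
"
```

```text
0.03 [ 0.50639488 -0.15735097] [0.48506366 0.06928241] 0.22763503220024026 yaw 5.376958951741238 front mid [ 0.49572927 -0.04403428] mouth [ 0.64805603 -0.02969697]
0 [ 0.51324787 -0.16301245] [0.49073627 0.07877125] 0.2428294338648673 yaw 5.3192669823524925 front mid [ 0.50199207 -0.0421206 ] mouth [ 0.65433319 -0.02793667]
top 0.2272784173686663 [0.9958236  0.09129818] [ 0.49497331 -0.04119888] [ 0.64733432 -0.02723026] knob [ 0.65130529 -0.02562446  0.194     ] mouth from knob [ 0.64433452 -0.02626355]
[ 0.38731427 -0.0740782   0.09363269] [ 0.38280837 -0.02521741  0.09363269] [ 0.38506132 -0.0496478   0.09363269] -84.73112974740246
```

```bash
python3 -c "
from h import *
m=np.array([.647,-.028]);d=np.array([np.cos(np.radians(5.3)),np.sin(np.radians(5.3))])
p=m-d*.145;print(p)
plan([*p,.1],5.3)"
```

```text
[ 0.50261992 -0.04139374]
clk 7.00 pos [ 0.4585 -0.0449  0.1018] zaz 4.98 tilt [-1.0e+00 -8.0e-04 -1.3e-03] F [ 0.3 -0.6 -3.9] T [-0.069  0.037  0.027] w 0.0236 q [ 0.72  0.3  -0.82  2.09  0.29  0.86  1.39]
turn -0.0057 shift now [ 0.0017 -0.0003  0.0443] after turn [ 0.0017 -0.0006  0.0443]
```

>>> arm_command(
  commands=[0.008,0,0.008,-0.005,0.01,0.01,0,0.01,0,0.01,0.01,0,0.01,0,0.01,0.01,0,0.008,0,0.01,0.01,0,0.006,0,0.01,0.007,0,0.002,0,0.01,0,0,0,0,0.01,0,0,0,0,0.01,0,0,0,0,0.01],
)

```text
clock: 7.75
eef_pos: [0.5026, -0.0396, 0.0475]
orientation: [[-0.0, -0.094, 0.996], [-0.0, 0.996, 0.094], [-1.0, -0.0, -0.0]]
ft_force: [-0.6, -0.0, -4.0]
width: 0.0232
```

```bash
python3 -c "
from h import *
m=np.array([.647,-.028]);d=np.array([np.cos(np.radians(5.3)),np.sin(np.radians(5.3))])
p=m-d*.145;print(p)
plan([*p,.043],5.3)
f=r.grab_frame('top');cv2.imwrite('pics/t6.png',cv2.resize(f['img'][115:265,290:440],None,fx=4,fy=4,interpolation=cv2.INTER_CUBIC)[:,:,::-1])
f=r.grab_frame('side');cv2.imwrite('pics/s6.png',cv2.resize(f['img'][150:285,200:400],None,fx=4,fy=4,interpolation=cv2.INTER_CUBIC)[:,:,::-1])
plan([*p,.043],5.3)
"
```

```text
[ 0.50261992 -0.04139374]
clk 7.75 pos [ 0.5026 -0.0396  0.0475] zaz 5.38 tilt [-1.e+00 -4.e-04 -2.e-04] F [-0.6 -0.  -4. ] T [ 0.01   0.066 -0.023] w 0.0232 q [ 0.6   0.46 -0.74  2.04  0.43  0.8   1.27]
turn 0.0013 shift now [ 0.0045 -0.0018 -0.0001] after turn [ 0.0045 -0.0018 -0.0001]
clk 7.85 pos [ 0.5029 -0.0395  0.0478] zaz 5.39 tilt [-1.e+00 -7.e-04  7.e-04] F [ 0.3  0.5 -4. ] T [-0.029  0.073 -0.005] w 0.0231 q [ 0.6   0.46 -0.74  2.04  0.43  0.8   1.27]
turn 0.0016 shift now [ 0.0048 -0.0019 -0.0005] after turn [ 0.0048 -0.0019 -0.0005]
```

View pics/t6.png

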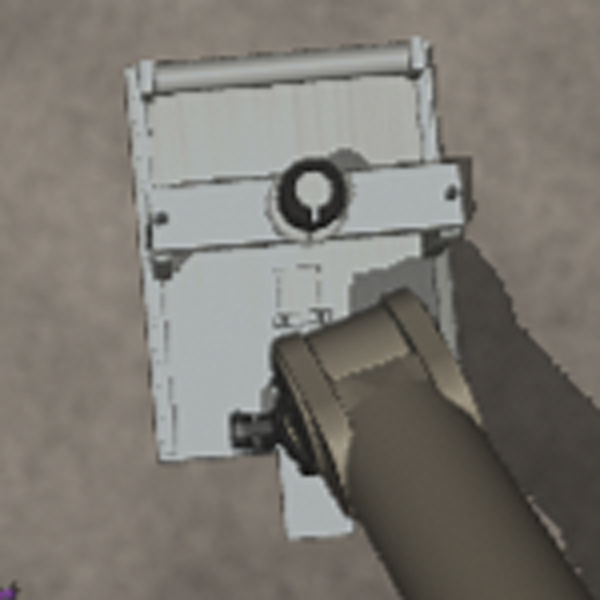

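View pics/s6.png

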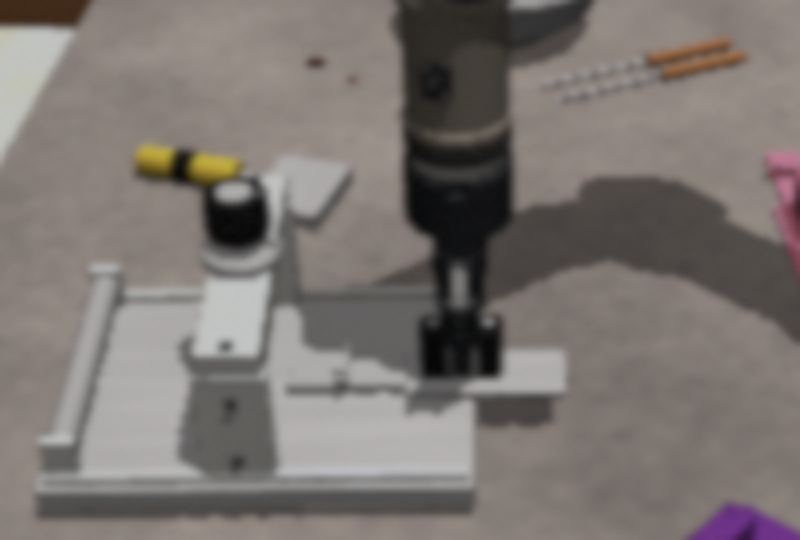

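The gauge is level, square and centred on the bed's axis to about 1 mm (tip centre (298,266), axis at 297.6). Now I lower it onto the bed.

>>> arm_command(
  commands=[0.002,-0.001,0,0,0.01,0.0015,0,0,0,0.01,0.001,0,0,0,0.01,0,0,0,0,0.01,0,0,0,0,0.01],
)

```text
clock: 8.27
eef_pos: [0.5029, -0.0405, 0.043]
orientation: [[-0.0, -0.094, 0.996], [-0.001, 0.996, 0.094], [-1.0, -0.001, -0.0]]
ft_force: [-2.6, -0.8, -0.0]
width: 0.0232
```

```bash
python3 -c "
from h import *
m=np.array([.647,-.028]);d=np.array([np.cos(np.radians(5.3)),np.sin(np.radians(5.3))])
p=m-d*.09;print(p)
plan([*p,.043],5.3)
"
```

```text
[ 0.55738478 -0.03631335]
clk 8.27 pos [ 0.5029 -0.0405  0.043 ] zaz 5.39 tilt [-1.e+00 -7.e-04 -1.e-04] F [-2.6 -0.8 -0. ] T [-0.129  0.253  0.002] w 0.0232 q [ 0.6   0.46 -0.74  2.04  0.44  0.8   1.27]
turn 0.0015 shift now [ 0.     -0.001   0.0546] after turn [ 0.     -0.0009  0.0546]
```

Contact is light (Fz went from -4 to 0). Slide forward.

>>> arm_command(
  commands=[0,0,0.005,0,0.01,0,0,0.007,0,0.01,0,0,0.007,0,0.01,0,0,0.007,0,0.01,0,0,0.007,0,0.01,0,0,0.006,0,0.01,0,0,0.004,0,0.01,0,0,0.002,0,0.01,0,0,0,0,0.01],
)

```text
clock: 9.02
eef_pos: [0.5466, -0.036, 0.043]
orientation: [[-0.004, -0.094, 0.996], [-0.001, 0.996, 0.094], [-1.0, -0.001, -0.004]]
ft_force: [-6.5, -1.0, 5.4]
width: 0.0231
```

```bash
python3 -c "
from h import *
m=np.array([.647,-.028]);d=np.array([np.cos(np.radians(5.3)),np.sin(np.radians(5.3))])
p=m-d*.09
plan([*p,.043],5.3)
f=r.grab_frame('top');cv2.imwrite('pics/t7.png',cv2.resize(f['img'][115:265,290:440],None,fx=4,fy=4,interpolation=cv2.INTER_CUBIC)[:,:,::-1])
"
```

```text
clk 9.02 pos [ 0.5466 -0.036   0.043 ] zaz 5.39 tilt [-1.0e+00 -7.0e-04 -3.6e-03] F [-6.5 -1.   5.4] T [-0.152  1.18  -0.041] w 0.0231 q [ 0.55  0.53 -0.72  1.94  0.46  0.85  1.26]
turn 0.0016 shift now [-0.0001 -0.0013  0.0107] after turn [-0.0001 -0.0013  0.0107]
```

View pics/t7.png

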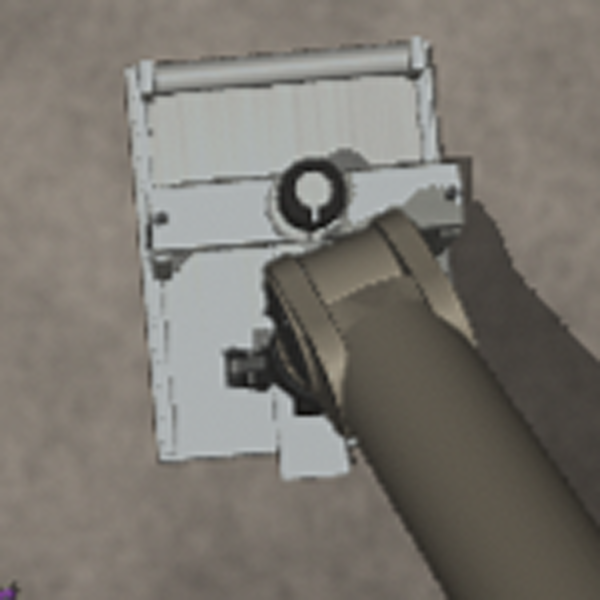

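>>> arm_command(
  commands=[-0.0003,0,0.003,0,0.01,0,0,0.003,0,0.01,0,0,0.002,0,0.01,0,0,0,0,0.01],
)

```text
clock: 9.4
eef_pos: [0.5561, -0.0352, 0.043]
orientation: [[-0.0, -0.094, 0.996], [0.0, 0.996, 0.094], [-1.0, 0.0, -0.0]]
ft_force: [-0.9, -0.0, -0.8]
width: 0.0235
```

```bash
python3 -c "
from h import *
m=np.array([.647,-.028]);d=np.array([np.cos(np.radians(5.3)),np.sin(np.radians(5.3))])
p=m-d*.09
plan([*p,.043],5.3)
"
```

```text
clk 9.40 pos [ 0.5561 -0.0352  0.043 ] zaz 5.40 tilt [-1.e+00  0.e+00 -2.e-04] F [-0.9 -0.  -0.8] T [-0.163  0.606 -0.094] w 0.0235 q [ 0.55  0.54 -0.71  1.92  0.46  0.85  1.25]
turn 0.0017 shift now [ 0.     -0.0013  0.0012] after turn [ 0.     -0.0013  0.0012]
```

>>> arm_command(
  commands=[0,-0.0008,0.001,0,0.01,0,0,0.001,0,0.01,0,0,0,0,0.01],
)

```text
clock: 9.65
eef_pos: [0.556, -0.0352, 0.043]
orientation: [[-0.004, -0.094, 0.996], [-0.0, 0.996, 0.094], [-1.0, 0.0, -0.004]]
ft_force: [-7.3, 0.8, 4.2]
width: 0.0235
```

```bash
python3 -c "
from h import *
m=np.array([.647,-.028]);d=np.array([np.cos(np.radians(5.3)),np.sin(np.radians(5.3))])
p=m-d*.09
plan([*p,.043],5.3)
"
```

```text
clk 9.65 pos [ 0.556  -0.0352  0.043 ] zaz 5.41 tilt [-1.e+00  3.e-04 -4.e-03] F [-7.3  0.8  4.2] T [ 0.142  1.374 -0.044] w 0.0235 q [ 0.54  0.54 -0.71  1.91  0.46  0.86  1.26]
turn 0.0020 shift now [-0.     -0.0012  0.0013] after turn [-0.     -0.0012  0.0013]
```

>>> arm_command(
  commands=[-0.0004,0,0.001,0,0.01,0,0,0.001,0,0.01,0,0,0,0,0.01,0,0,0,0,0.01],
)

```text
clock: 9.98
eef_pos: [0.5559, -0.0352, 0.043]
orientation: [[-0.008, -0.094, 0.996], [-0.001, 0.996, 0.094], [-1.0, -0.0, -0.008]]
ft_force: [-11.7, 0.7, 7.4]
width: 0.0233
```

```bash
python3 -c "
from h import *
m=np.array([.647,-.028]);d=np.array([np.cos(np.radians(5.3)),np.sin(np.radians(5.3))])
p=m-d*.09
plan([*p,.043],5.3)
s=r.get_state()
f=r.grab_frame('side');cv2.imwrite('pics/s8.png',cv2.resize(f['img'][200:270,230:345],None,fx=6,fy=6,interpolation=cv2.INTER_CUBIC)[:,:,::-1])
f=r.grab_frame('wrist');cv2.imwrite('pics/w8.png',f['img'][:,:,::-1])
"
```

```text
clk 9.98 pos [ 0.5559 -0.0352  0.043 ] zaz 5.42 tilt [-1.0e+00 -2.0e-04 -7.9e-03] F [-11.7   0.7   7.4] T [ 0.153  1.916 -0.058] w 0.0233 q [ 0.54  0.54 -0.71  1.91  0.46  0.86  1.26]
turn 0.0020 shift now [-0.     -0.0012  0.0013] after turn [-0.     -0.0012  0.0013]
```

View pics/s8.png

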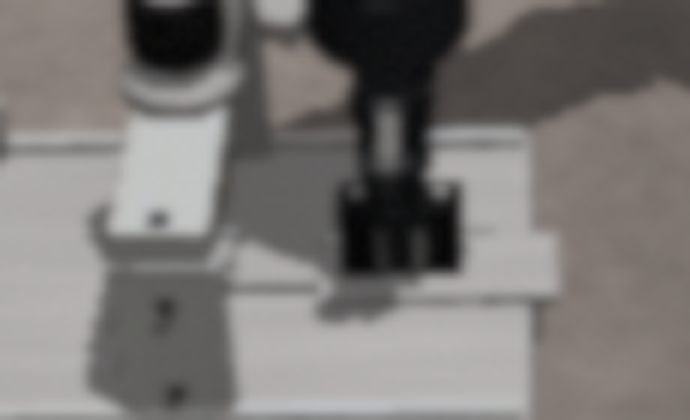

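View pics/w8.png

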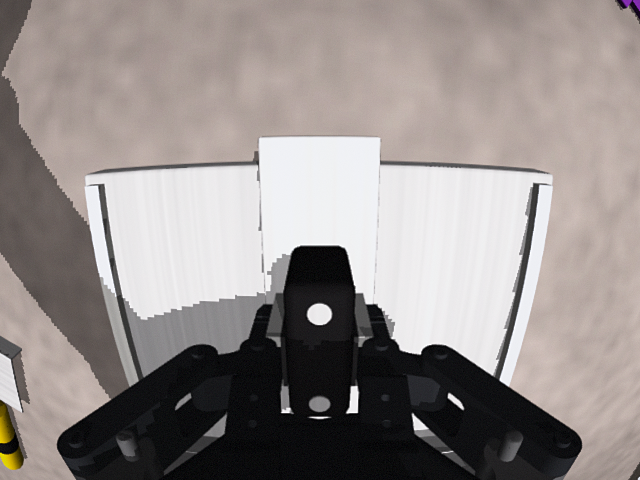

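```bash
python3 -c "
from h import *
s=r.get_state();f=r.grab_frame('wrist')
im=f['img'];cv2.imwrite('pics/w9.png',np.hstack([cv2.resize(im[130:190,70:170],None,fx=4,fy=4),cv2.resize(im[130:190,470:570],None,fx=4,fy=4)])[:,:,::-1])
cv2.imwrite('pics/w9b.png',cv2.resize(im[120:190,230:410],None,fx=4,fy=4)[:,:,::-1])
"
```

```text
(no output)
```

View pics/w9.png

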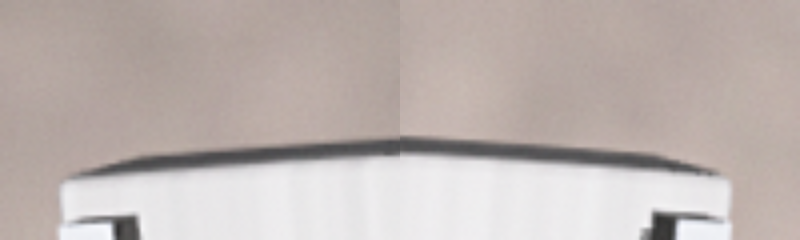

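View pics/w9b.png

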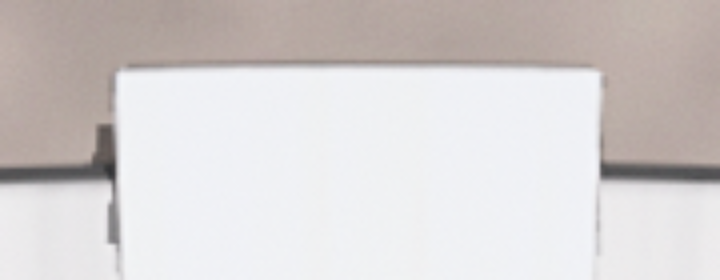

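```bash
python3 -c "
from h import *
s=r.get_state();f=r.grab_frame('wrist')
A=won(f,s,85.1,175.1,.03)[:2];B=won(f,s,552.1,175,.03)[:2];e=B-A;L=np.linalg.norm(e);e/=L;d=np.array([e[1],-e[0]]);m=(A+B)/2
P=won(f,s,258.9,137.4,.035)[:2];Q=won(f,s,380.1,137.6,.035)[:2];g=(P+Q)/2
print(L,'bed yaw',np.degrees(np.arctan2(d[1],d[0])),'gauge width',np.linalg.norm(P-Q),'gauge yaw',np.degrees(np.arctan2(*(Q-P)[::-1]))-90)
print('rear rel bed front mid: along',(g-m)@d,'lateral(+left)',(g-m)@e, 'bed mid',m,'mouth',m+.153*d)
print('tcp rel mid',(s['eef_pos'][:2]-m)@d,(s['eef_pos'][:2]-m)@e)
"
```

```text
0.22728653543499644 bed yaw 5.4707287366742845 gauge width 0.04929928668446455 gauge yaw 5.385725584194063
rear rel bed front mid: along -0.012262037907767944 lateral(+left) 0.0004637626218242098 bed mid [ 0.49549517 -0.04161522] mouth [ 0.64779826 -0.02702863]
tcp rel mid 0.060798893127179156 0.0005813834214375212
```

Contact is confirmed. The rear overhang is 12.3 mm (12 expected), the gauge is 0.5 mm off the middle, and its yaw error is 0.1°. I'll ease the push and release.

>>> arm_command(
  commands=[-0.0003,0,-0.002,0,0.01,0,0,0,0,0.01,0,0,0,0,0.01],
)

```text
clock: 10.43
eef_pos: [0.5561, -0.0355, 0.0431]
orientation: [[-0.003, -0.095, 0.996], [0.0, 0.996, 0.095], [-1.0, 0.0, -0.003]]
ft_force: [-5.2, 1.2, -1.5]
width: 0.0231
```

>>> arm_command(
  commands=[0,0,0,0,0.035,0,0,0,0,0.055,0,0,0,0,0.065,0,0,0,0,0.065,0,0,0,0,0.065,0,0,0,0,0.065],
  grip_force=40,
)

```text
clock: 10.93
eef_pos: [0.5584, -0.0359, 0.044]
orientation: [[0.001, -0.094, 0.996], [-0.0, 0.996, 0.094], [-1.0, -0.0, 0.001]]
ft_force: [-0.6, -0.1, -0.4]
width: 0.0651
```

```bash
python3 -c "
from h import *
plan([.6545,-.027,.28],5.3)
s=r.get_state()
f=r.grab_frame('wrist');cv2.imwrite('pics/w10.png',f['img'][:,:,::-1])
"
```

```text
clk 10.93 pos [ 0.5584 -0.0359  0.044 ] zaz 5.39 tilt [-1.0e+00 -1.0e-04  1.1e-03] F [-0.6 -0.1 -0.4] T [0.048 0.029 0.071] w 0.0651 q [ 0.55  0.54 -0.71  1.91  0.46  0.86  1.26]
turn 0.0016 shift now [-2.359e-01 -2.000e-04  9.680e-02] after turn [-0.2359 -0.      0.0968]
```

View pics/w10.png

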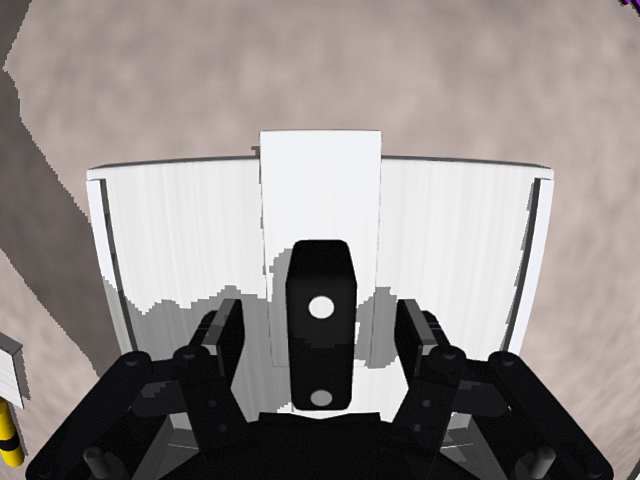

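>>> arm_command(
  commands=[-0.006,0,0,0,0.065,-0.015,0,0,0,0.065,-0.025,0,0,0,0.065,-0.032,0,0,0,0.075,-0.032,0,0,0,0.085,-0.032,0,0,0,0.085,-0.032,0,0,0,0.085,-0.032,0,0,0,0.085,-0.02,0,0,0,0.085,-0.01,0,0,0,0.085,0,0,0,0,0.085,0,0,0,0,0.085],
)

```text
clock: 11.98
eef_pos: [0.5574, -0.0359, 0.2792]
orientation: [[-0.001, -0.094, 0.996], [-0.0, 0.996, 0.094], [-1.0, -0.0, -0.001]]
ft_force: [-1.1, -0.1, 0.5]
width: 0.085
```

```bash
python3 -c "
from h import *
plan([.6545,-.027,.28],5.3)
s=r.get_state()
f=r.grab_frame('wrist');cv2.imwrite('pics/w11.png',f['img'][:,:,::-1])
print(wproj(f,s,[.6545,-.027,.194]))
f=r.grab_frame('side');cv2.imwrite('pics/s11.png',cv2.resize(f['img'][150:285,200:400],None,fx=4,fy=4,interpolation=cv2.INTER_CUBIC)[:,:,::-1])
"
```

```text
clk 11.98 pos [ 0.5574 -0.0359  0.2792] zaz 5.40 tilt [-1.e+00 -4.e-04 -6.e-04] F [-1.1 -0.1  0.5] T [0.023 0.046 0.067] w 0.0850 q [ 0.68  0.28 -0.84  1.67  0.22  1.28  1.46]
turn 0.0018 shift now [-0.0008 -0.0003  0.0975] after turn [-0.0008 -0.0001  0.0975]
[318.9764674  366.06464941]
```

View pics/w11.png

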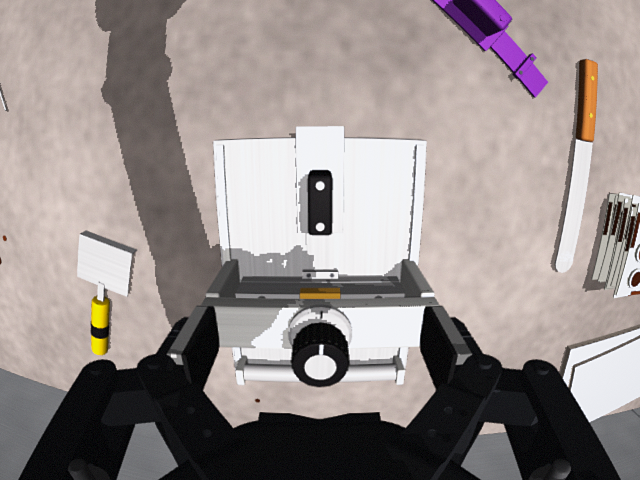

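View pics/s11.png

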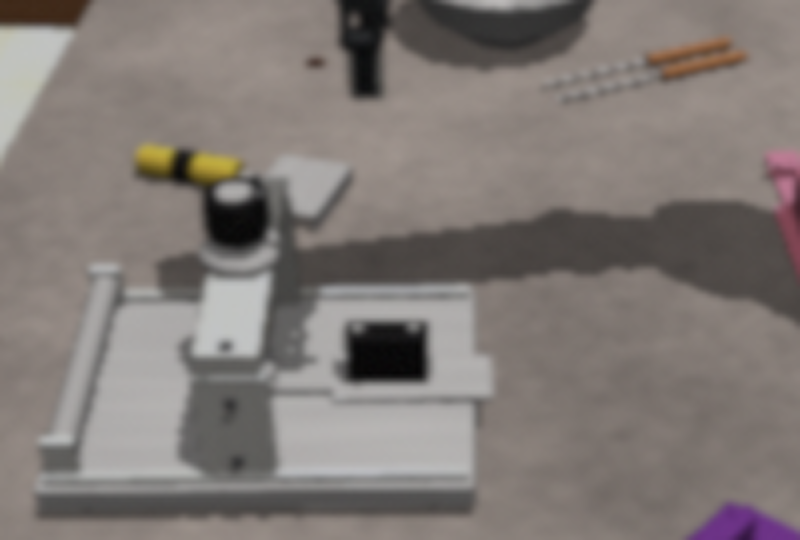

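The side view (bar at the crosshead) and the wrist view (bar at (320,274)) both show the stop bar against the scraper. The knob top is at (320,367) and the prediction was (319,366). Next I move over it.

>>> arm_command(
  commands=[0,0,0.015,0,0.085,0,0,0.03,0,0.085,0,0,0.03,0,0.085,0,0,0.018,0,0.085,0,0,0.005,0,0.085,0,0,0,0,0.085,0,0,0,0,0.085,0,0,0,0,0.085],
)

```text
clock: 12.75
eef_pos: [0.6541, -0.0267, 0.2792]
orientation: [[-0.002, -0.094, 0.996], [-0.001, 0.996, 0.094], [-1.0, -0.001, -0.002]]
ft_force: [0.5, -0.5, 0.4]
width: 0.0851
```

```bash
python3 -c "
from h import *
plan([.6545,-.027,.165],5.3)
s=r.get_state()
f=r.grab_frame('wrist');cv2.imwrite('pics/w12.png',f['img'][:,:,::-1])
print(wproj(f,s,[.6545,-.027,.194]))
"
```

```text
clk 12.75 pos [ 0.6541 -0.0267  0.2792] zaz 5.42 tilt [-1.0e+00 -5.0e-04 -1.8e-03] F [ 0.5 -0.5  0.4] T [ 0.006 -0.038 -0.032] w 0.0851 q [ 0.53  0.47 -0.8   1.44  0.34  1.37  1.38]
turn 0.0021 shift now [ 0.1142 -0.0003  0.0006] after turn [ 0.1142 -0.0003  0.0006]
[319.00098028 246.10198887]
```

View pics/w12.png

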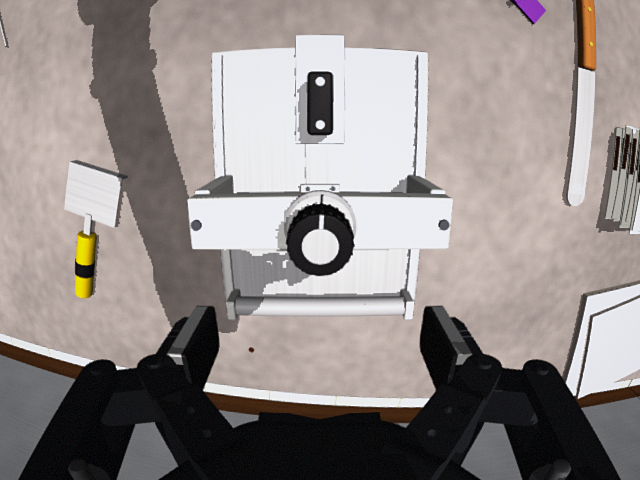

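>>> arm_command(
  commands=[0.01,0,0,0,0.085,0.02,0,0,0,0.085,0.025,0,0,0,0.085,0.025,0,0,0,0.075,0.02,0,0,0,0.065,0.01,0,0,0,0.06,0.004,0,0,0,0.06,0,0,0,0,0.06],
)

```text
clock: 13.47
eef_pos: [0.6547, -0.0269, 0.1652]
orientation: [[-0.001, -0.094, 0.996], [-0.0, 0.996, 0.094], [-1.0, -0.0, -0.001]]
ft_force: [0.3, 0.6, -0.1]
width: 0.0597
```

```bash
python3 -c "
from h import *
plan([.6545,-.027,.165],5.3)
s=r.get_state()
f=r.grab_frame('wrist');cv2.imwrite('pics/w13.png',f['img'][:,:,::-1])
print(wproj(f,s,[.6545,-.027,.194]))
"
```

```text
clk 13.47 pos [ 0.6547 -0.0269  0.1652] zaz 5.39 tilt [-1.0e+00 -1.0e-04 -1.2e-03] F [ 0.3  0.6 -0.1] T [ 0.037 -0.034  0.049] w 0.0597 q [ 0.51  0.56 -0.77  1.58  0.41  1.17  1.32]
turn 0.0016 shift now [ 0.0002 -0.0001 -0.0002] after turn [ 0.0002 -0.0001 -0.0002]
[319.62602336 346.0372166 ]
```

View pics/w13.png

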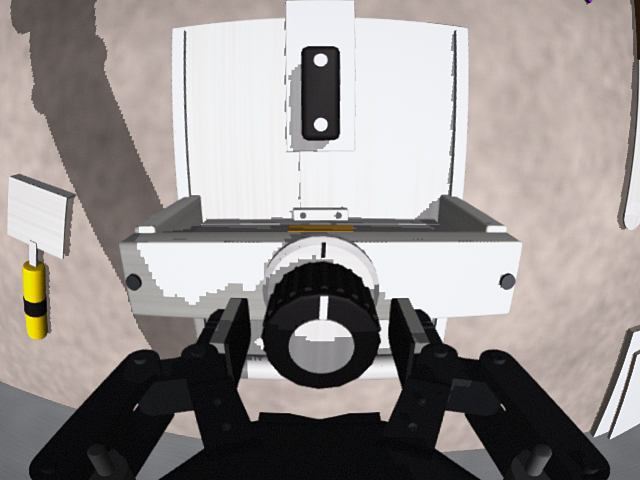

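The knob is between the pads at (321,346), with the ring line at (324,249) and the knob line at (323,307). Grip it.

>>> arm_command(
  commands=[0,0.0005,0,0,0.03,0,0,0,0,0.03,0,0,0,0,0.03,0,0,0,0,0.03,0,0,0,0,0.03],
  grip_force=40,
)

```text
clock: 13.93
eef_pos: [0.6564, -0.026, 0.1677]
orientation: [[0.003, -0.094, 0.996], [-0.0, 0.996, 0.094], [-1.0, -0.001, 0.003]]
ft_force: [-1.1, 0.0, 6.3]
width: 0.0428
```

```bash
python3 -c "
from h import *
plan([.6545,-.027,.165],5.3)
f=r.grab_frame('wrist');cv2.imwrite('pics/w14.png',f['img'][150:430,120:520,::-1])
"
```

```text
clk 13.93 pos [ 0.6564 -0.026   0.1677] zaz 5.39 tilt [-1.0e+00 -7.0e-04  2.9e-03] F [-1.1  0.   6.3] T [-0.053  0.205  0.028] w 0.0428 q [ 0.51  0.56 -0.77  1.58  0.41  1.17  1.32]
turn 0.0016 shift now [ 0.0027 -0.0008 -0.002 ] after turn [ 0.0027 -0.0008 -0.0019]
```

View pics/w14.png

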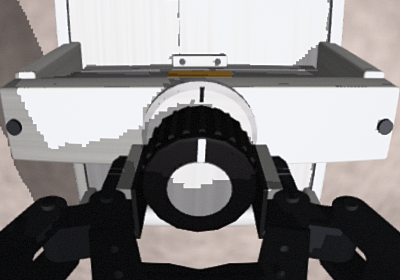

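>>> arm_command(
  commands=[-0.0025,0,0,0,0.03,0,0,0,0.05,0.03,0,0,0,0.1,0.03,0,0,0,0.1,0.03,0,0,0,0.1,0.03,0,0,0,0.1,0.03,0,0,0,0.1,0.03,0,0,0,0.1,0.03,0,0,0,0.1,0.03,0,0,0,0.1,0.03,0,0,0,0.05,0.03,0,0,0,0,0.03],
)

```text
clock: 14.98
eef_pos: [0.6554, -0.0282, 0.1678]
orientation: [[-0.0, 0.723, 0.691], [-0.003, 0.691, -0.723], [-1.0, -0.002, 0.002]]
ft_force: [0.9, -3.2, -2.9]
width: 0.0431
```

```bash
python3 -c "
from h import *
plan([.6545,-.027,.165],5.3)
f=r.grab_frame('wrist');cv2.imwrite('pics/w15.png',f['img'][150:430,120:520,::-1])
"
```

```text
clk 14.98 pos [ 0.6554 -0.0282  0.1678] zaz -46.27 tilt [-1.     -0.002   0.0021] F [ 0.9 -3.2 -2.9] T [-0.781 -0.376 -0.005] w 0.0431 q [ 0.38  0.51 -0.57  1.58  0.3   1.14  0.51]
turn -0.9001 shift now [ 0.0028  0.0002 -0.0014] after turn [ 0.0028  0.0013 -0.0007]
```

View pics/w15.png

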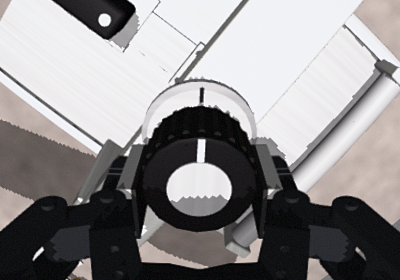

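Turned 0.9 rad. The knob and ring lines are still in line (both x=202), so no slip yet.

>>> arm_command(
  commands=[0,0,0,0.05,0.03,0,0,0,0.1,0.03,0,0,0,0.1,0.03,0,0,0,0.1,0.03,0,0,0,0.1,0.03,0,0,0,0.05,0.03,0,0,0,0,0.03],
)

```text
clock: 15.62
eef_pos: [0.6542, -0.0289, 0.1678]
orientation: [[-0.003, 0.966, 0.26], [-0.004, 0.26, -0.966], [-1.0, -0.004, 0.003]]
ft_force: [-2.3, -5.0, -0.3]
width: 0.0428
```

```bash
python3 -c "
from h import *
plan([.6545,-.027,.165],5.3)
f=r.grab_frame('wrist');cv2.imwrite('pics/w16.png',f['img'][150:430,120:520,::-1])
"
```

```text
clk 15.62 pos [ 0.6542 -0.0289  0.1678] zaz -74.92 tilt [-1.     -0.0036  0.003 ] F [-2.3 -5.  -0.3] T [-1.082  0.161 -0.071] w 0.0428 q [ 0.31  0.49 -0.47  1.58  0.24  1.13  0.05]
turn -1.4000 shift now [ 0.0028  0.0008 -0.0017] after turn [0.0028 0.0018 0.0005]
```

View pics/w16.png

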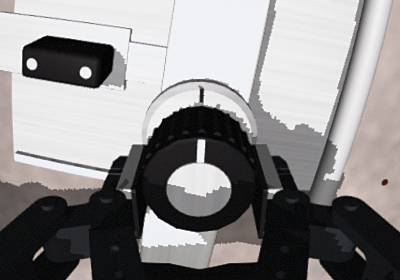

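>>> arm_command(
  commands=[0,-0.0006,0.0007,0.05,0.03,0,0,0,0.07,0.03,0,0,0,0.06,0.03,0,0,0,0,0.03],
)

```text
clock: 16.0
eef_pos: [0.6537, -0.029, 0.1678]
orientation: [[-0.003, 0.996, 0.084], [-0.003, 0.084, -0.996], [-1.0, -0.003, 0.003]]
ft_force: [-1.4, -4.9, -1.0]
width: 0.0424
```

```bash
cat > look.py <<'E'
import sys
from h import *
plan([.6545,-.027,.165],5.3)
f=r.grab_frame('wrist');cv2.imwrite(sys.argv[1],cv2.resize(f['img'][210:350,240:400],None,fx=4,fy=4)[:,:,::-1])
E
python3 look.py pics/w17.png
```

```text
clk 16.00 pos [ 0.6537 -0.029   0.1678] zaz -85.17 tilt [-1.     -0.0031  0.0026] F [-1.4 -4.9 -1. ] T [-1.113  0.373 -0.067] w 0.0424 q [ 0.29  0.49 -0.43  1.58  0.22  1.12 -0.11]
turn -1.5790 shift now [ 0.0028  0.001  -0.0019] after turn [0.0028 0.0019 0.001 ]
```

View pics/w17.png

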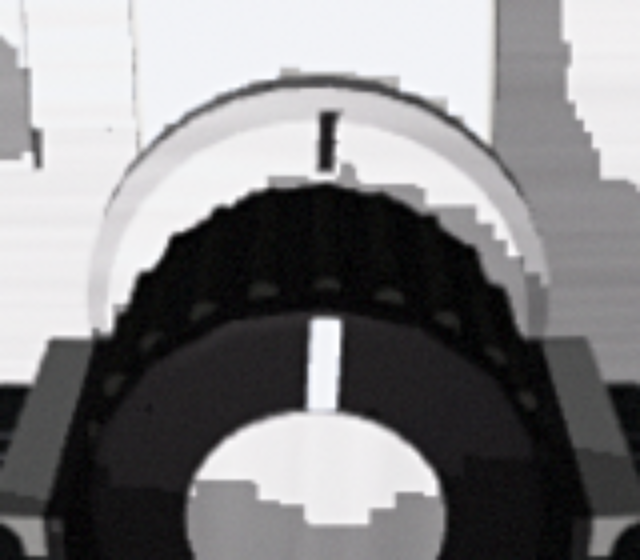

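>>> arm_command(
  commands=[0,0,0.0005,0.05,0.03,0,0,0,0.06,0.03,0,0,0,0.04,0.03,0,0,0,0,0.03],
)

```text
clock: 16.38
eef_pos: [0.6533, -0.029, 0.1678]
orientation: [[-0.004, 0.998, -0.064], [-0.002, -0.064, -0.998], [-1.0, -0.004, 0.003]]
ft_force: [-2.3, -5.2, -0.5]
width: 0.0428
```

```bash
python3 look.py pics/w18.png
```

```text
clk 16.38 pos [ 0.6533 -0.029   0.1678] zaz -93.68 tilt [-1.     -0.0037  0.0026] F [-2.3 -5.2 -0.5] T [-1.005  0.664  0.077] w 0.0428 q [ 0.27  0.48 -0.4   1.58  0.2   1.12 -0.25]
turn -1.7275 shift now [ 0.0028  0.001  -0.0021] after turn [0.0028 0.0019 0.0014]
```

View pics/w18.png

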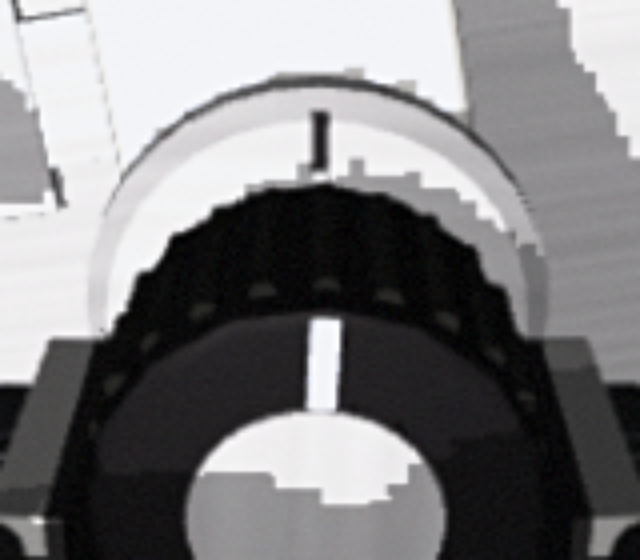

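The ring line moved from x=328 to 320 while the knob line held at 324, so slip looks to be starting. A further small turn will confirm it.

>>> arm_command(
  commands=[0,0,0,0.06,0.03,0,0,0,0.08,0.03,0,0,0,0.06,0.03,0,0,0,0,0.03],
)

```text
clock: 16.77
eef_pos: [0.6528, -0.0289, 0.1678]
orientation: [[-0.005, 0.965, -0.262], [-0.002, -0.262, -0.965], [-1.0, -0.004, 0.004]]
ft_force: [-4.3, -3.9, 1.1]
width: 0.0428
```

```bash
python3 look.py pics/w19.png
```

```text
clk 16.77 pos [ 0.6528 -0.0289  0.1678] zaz -105.17 tilt [-1.     -0.0042  0.0035] F [-4.3 -3.9  1.1] T [-0.989  0.915  0.002] w 0.0428 q [ 0.24  0.48 -0.36  1.59  0.18  1.12 -0.43]
turn -1.9281 shift now [ 0.0028  0.0011 -0.0023] after turn [0.0028 0.0017 0.0018]
```

View pics/w19.png

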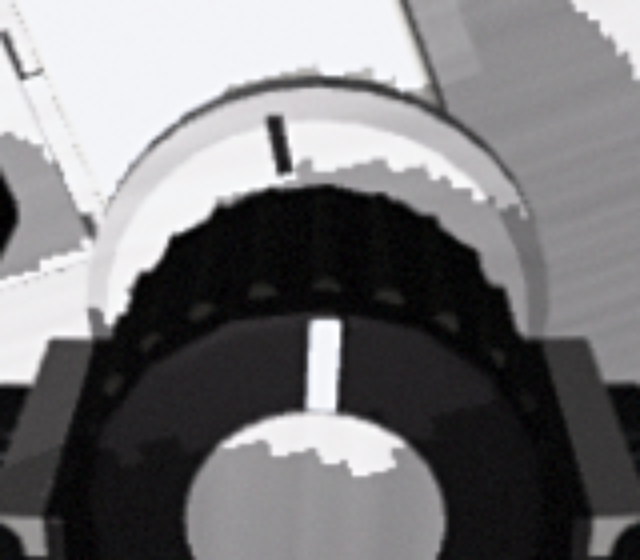

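The clutch is slipping: the ring line now lags at x=278 (about 0.2 rad) while the knob line stays at 324. I stop turning, release and withdraw.

>>> arm_command(
  commands=[0,0,0,0,0.05,0,0,0,0,0.06,0,0,0,0,0.075,0,0,0,0,0.075,0,0,0,0,0.075,-0.005,0,0,0,0.075,-0.015,0,0,0,0.075,-0.025,0,0,0,0.075,-0.03,0,0,0,0.075,-0.03,0,0,0,0.075,-0.02,0,0,0,0.075,-0.01,0,0,0,0.075],
)

```text
clock: 17.82
eef_pos: [0.6565, -0.027, 0.3076]
orientation: [[0.006, 0.965, -0.262], [0.0, -0.262, -0.965], [-1.0, 0.006, -0.002]]
ft_force: [2.0, -0.1, 0.1]
width: 0.0752
```

```bash
python3 -c "
from h import *
plan([.45,-.25,.3],-10)
f=r.grab_frame('wrist');cv2.imwrite('pics/w20.png',f['img'][:,:,::-1])
"
```

```text
clk 17.82 pos [ 0.6565 -0.027   0.3076] zaz -105.16 tilt [-1.      0.0061 -0.0018] F [ 2.  -0.1  0.1] T [-0.026 -0.02   0.022] w 0.0752 q [ 0.24  0.38 -0.37  1.41  0.14  1.37 -0.4 ]
turn -1.6609 shift now [ 0.0063 -0.141   0.2693] after turn [ 0.0063 -0.2555 -0.1646]
```

View pics/w20.png

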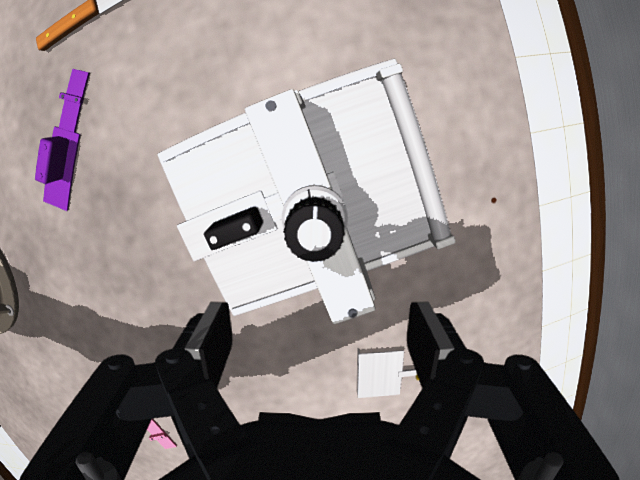

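>>> arm_command(
  commands=[0,-0.005,0.012,0,0.075,0,-0.014,0.027,0,0.075,0,-0.014,0.027,0,0.075,0,-0.014,0.027,0,0.075,0,-0.014,0.027,0,0.075,0,-0.014,0.027,0,0.075,0,-0.014,0.027,0,0.075,0,-0.014,0.027,0,0.075,0,-0.014,0.027,0,0.075,0,-0.014,0.027,0,0.075,0,-0.005,0.01,0,0.075,0,0,0,0,0.075],
)

```text
clock: 18.87
eef_pos: [0.4502, -0.2509, 0.3014]
orientation: [[-0.004, 0.963, -0.269], [0.0, -0.269, -0.963], [-1.0, -0.004, 0.001]]
ft_force: [-1.1, -0.0, -0.1]
width: 0.0747
```

```bash
python3 -c "
from h import *
plan([.45,-.25,.3],-10)
f=r.grab_frame('top');cv2.imwrite('pics/t21.png',f['img'][:,:,::-1])
cv2.imwrite('pics/t21c.png',cv2.resize(f['img'][120:265,300:430],None,fx=4,fy=4,interpolation=cv2.INTER_CUBIC)[:,:,::-1])
f=r.grab_frame('side');cv2.imwrite('pics/s21.png',cv2.resize(f['img'][170:285,200:400],None,fx=4,fy=4,interpolation=cv2.INTER_CUBIC)[:,:,::-1])
"
```

```text
clk 18.87 pos [ 0.4502 -0.2509  0.3014] zaz -105.61 tilt [-1.     -0.0041  0.0011] F [-1.1 -0.  -0.1] T [ 0.004 -0.001 -0.026] w 0.0747 q [ 0.64  0.12 -0.23  1.75  0.03  1.29  0.12]
turn -1.6687 shift now [ 0.0014 -0.0005 -0.0008] after turn [ 0.0014  0.0008 -0.0004]
```

View pics/t21.png

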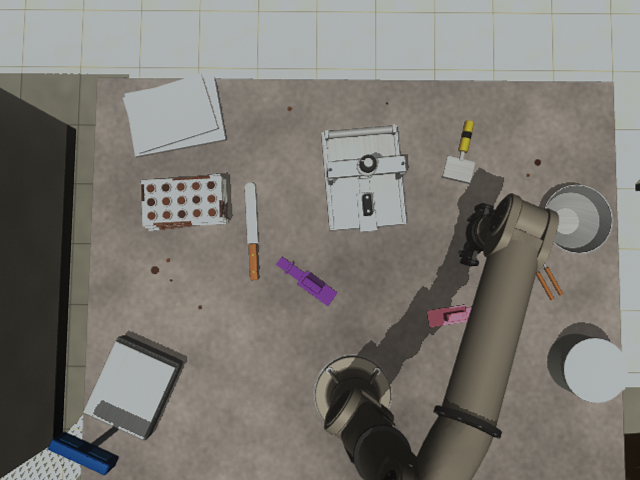

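View pics/t21c.png

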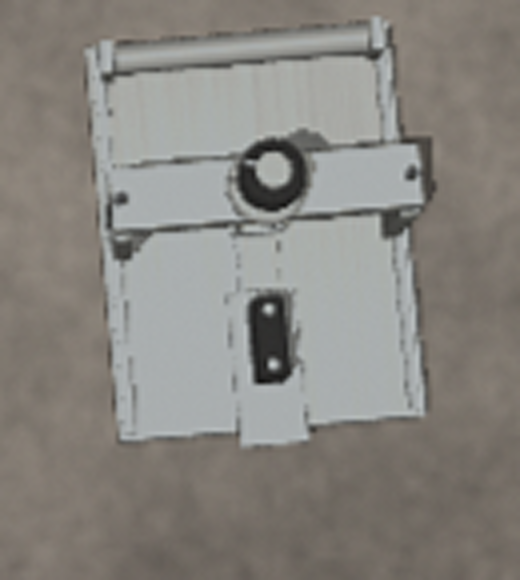

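View pics/s21.png

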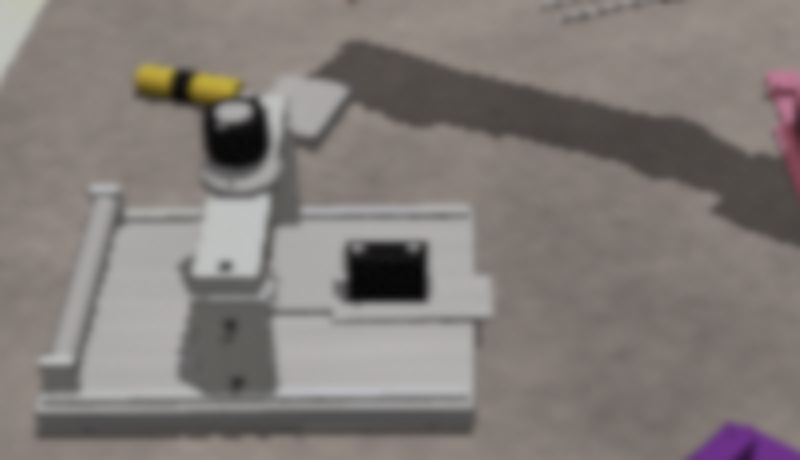

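The gauge still overhangs about 11–12 mm, so the stop bar stays at the scraper. It is square and centred, nothing else has moved, and the arm is clear. Handing in.

```bash
python3 -c "
from bench import r
print(r.close_job())"
```

```text
the job is handed in; nothing more can be done
None
```

The scraper is set to the gauge and the job is handed in, after about 19 s of robot time.

- **Gauge:** I laid the steel gauge with the black grip on the bed and slid its tongue under the scraper until the stop bar met the face. Before I let go, it was about 0.5 mm off the middle and 0.1° out of square. Its rear overhung the bed by 12.3 mm, against 12 mm expected. Forces during the slide stayed below about 14 N.
- **Knob:** I turned it about 1.93 rad clockwise. The first clear sign of slip came at about 1.73 rad. After another 0.2 rad the ring's index line lagged the knob's by about 0.2 rad, so I stopped there and released.
- **Last checks:** The last top and side pictures show the gauge still in place with about 11–12 mm overhang. The palette knife, hand scraper and moulds look unmoved, and the arm was clear.

The torque readings were too noisy to show the clutch slipping, so that rests on the index lines alone. I did not tug the gauge to test the clamping.

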